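# Clear the drawbar and hold it raised off its hitch ball

### The arm

A 6-joint arm with a two-finger parallel gripper is mounted at the origin on a cart in front of the work surface, level with it; the furniture and walls round the work are solid. World frame = base frame: x ahead of the robot, y to its left, z up, the work surface at z = 0. Lengths are in m, angles in degrees, forces in N, time in s.
With the tool pointing down it reaches from about 0.325 to 0.85 m from the base axis. Payload 15.5 kg.
Tool frame: the origin (TCP) lies at the very end of the fingers, on their centre line; the grasp point (between the pads) lies 19 mm behind it; y points along the fingers, x is the direction in which the jaws open and shut, and the axes are right-handed (so a half turn about y gives the same grasp; the last joint's range is limited). The gripper opens to 91 mm and grips with 3 to 60 N. Pads are 32 mm wide; open, the fingers measure 118 mm over their backs; the gripper's body (76 mm by 178 mm) begins 60 mm behind the grasp point.
Start: joints at [-74.112, 28.281, 77.091, -0, 74.628, -5.472], TCP at [0.228, -0.582, 0.214] pointing down, gripper open.
Joint ranges: [-166.48, 166.48], [-47.26, 123.95], [12.59, 153.08], [-70.14, 250.14], [6.76, 159.57], [-176.63, 176.63]. Speed limits (degrees/s): [108.29, 108.29, 147.25, 172.46, 172.46, 172.46].

### API

Orientations are given as a 3x3 rotation matrix whose columns are the frame's x, y, z axes.
In Python, from plant import env gives the robot as it stands. The module is installed in compiled form; this text tells all that it offers.
- The arm moves only by the tool move_arm, never from a script. Its argument "targets" is a list of rows, each a list of 7 numbers: the finger opening in cm, from 0 to 9.12, then the shift along the world's x, y, z in cm, then the turn, a rotation vector about the world's x, y, z in rad. In form: [[fingers, dx, dy, dz, rx, ry, rz], ...]. A call has 1 to 8 rows; each row shifts and turns the commanded pose from where the row before left it; what a row does not reach is not made up. A row lasts 1/8 s, in which the tool goes at most 62.5 mm and 10.7 degrees, less where a joint would pass 70% of its speed; a pose out of reach is approached as far as the arm can. A call with a gripper value outside its range is refused whole. The fingers move at their own pace and stop on an object; the grip force is fixed at half the most. Time passes only in rows, so rows that do not move let the fingers close. It gives the time, the measured TCP pose, the force and the opening at its end, in the units of the state.
- env.observe(): the state, without advancing time (a new reading comes with each control period).
- env.grab_frame(name): name is "side" or "top"; returns a dict with "frame" (400x640x3 uint8, red, green, blue), "fx", "fy", "cx", "cy" (pixels), "k1" (the pictures are not rectified: a ray, as slopes to the right and down, at radius r is drawn at 1 + k1 r^2 times it, then the intrinsics apply), "eye" and "orientation" of the camera in the world. Camera axes: x right, y up, looking along -z (the intrinsics and any distortion apply to the point x, -y, -z); pixel columns grow to the right and rows downward; lengths in m; the calibration is good to about 2 mm. A picture is of the moment at which its call begins. There is no depth.
- env.finish_job(): hands the job in, once; it reports no verdict.
Trained networks look in a picture, given as the dict that the camera call returned (one of the last four; its "shot" number tells which), for a name from the list of things; names that differ only in an ending like _2 or _b are one class to them, and where a whole thing is asked for, a point or a joint stands for the part that bears it (a point fixed in the world has none). Each returns a list of dicts, best first, with "p" (0 to 1); they miss things now and then, are a little off and sometimes report something else, mostly with a low value. They report only what shows in the picture. A call takes as long as a camera call. They do not tell look-alikes from the thing itself.
- env.cut_out(picture, name): "region" (400x640 bool, what is visible of it) and "box" ([centre column, centre row, width, height] in pixels, round what is visible of it).
The state is a dict: "time": time; "joints": joint angles; "joint_vel": joint speeds; "effort": joint torques, N m; "eef_pos": TCP position; "eef_rot": TCP orientation; "force": force on the tool from outside, world axes, zero at the start; "ft_torque": the same for the moment, N m; "opening": finger opening in m.
Only numpy, scipy, OpenCV 4.12 (cv2) and the standard library are available. Lean on these libraries where they do the work, as an engineer would, in place of code of your own. Each camera call takes 0.05 s, during which the arm holds its last target.

### The job

The cart drawbar on the bench has to come off its hitch ball, but a steel roller is standing on it: first take the roller off and lay it on its side along the middle of the V cradle, and let go of it. Then pull the coupler's spring latch sideways all the way out by its grip bar while the drawbar is still down, and with it lift the coupler off the ball to about 8 cm above where it sat. Finish while holding it there, still and in the gripper; do not put it down or let go, and leave the other tools alone.

Things in the scene. Friction and masses are not known exactly. Their poses are not given: they have to be found in the camera images.
- hitch_stand: Fixed dark steel base plate (330 x 90 x 12 mm) with a 32 mm hitch ball at one end and the hinge bracket of the drawbar at the other. Origin: centre of the plate's underside, on the table; x axis along the drawbar from the ball towards the hinge, z up. In this frame the ball's centre is at (-105, 0, 60) mm and the drawbar's hinge axis, parallel to y, passes through (125, 0, 60) mm.
- tongue (a joint): Hinge of the drawbar (tongue), rad: 0 = down on the ball, 0.35 = coupler 8 cm up, limit 0.6. Grey beam 34 mm wide, its flat top 74 mm above the table when down, with a dark steel coupler head (78 x 48 mm, up to 98 mm above the table) over the ball. 0.65 kg; drops when let go. About 4 N at the latch bar lifts it; latched, it cannot rise.
- latch (a joint): Travel of the spring latch on the coupler's side, m: 0 = closed, 0.014 = fully out. Slides sideways; out is -y of the hitch_stand. The spring pulls it back with 6 N (closed) to 8 N (out), so it must be held out while the coupler leaves the ball (first 25 mm of lift); then it may slide back.
- latch_grip (a point): Middle of the latch's round steel grip bar: 15 mm diameter, 44 mm long, level, along the hitch_stand's y, a 24 mm end knob (8 mm thick) at its outer end, the coupler's guide boss 23 mm inwards. Latch closed and drawbar down: at (-105, -57, 47) mm in the hitch_stand frame. Moves with latch and drawbar; the bar is parallel to the hinge and can turn in the fingers as the drawbar rises.
- socket_center (a point): Centre of the coupler's ball socket, on the drawbar 230 mm from the hinge; at the ball's centre (60 mm above the table) when the drawbar is down.
- roller: Loose plain steel roller, a cylinder 32 mm in diameter and 90 mm long, 0.2 to 0.42 kg. Stands upright on the flat top of the drawbar at the start. Origin: centre of its lower end face, z axis along its length.
- roller_center (a point): Centre of the roller, half-way along its axis.
- v_cradle: Fixed beech cradle: base plate 150 x 75 x 12 mm, on it a 130 mm long, 32 mm wide block with a 90 degree V groove along its top, open at both ends. Origin: centre of the underside, on the table; x along the groove. Groove bottom 30 mm, rims about 43 mm above the table, as far apart as the roller is thick, so fingers pass down beside a lying roller.
- cradle_seat (a point): Where the roller's centre lies when it is laid in the middle of the groove: 53 mm above the table, over the cradle's origin; x axis along the groove.
- whetstone: Bystander: grey whetstone, 33 x 68 x 27 mm, loose on the table.
- sanding_block: Bystander: brown sanding block, 52 x 92 x 32 mm, loose on the table.
- collet_large: Bystander: steel collet standing on end, 30 mm diameter, 32 mm high, loose on the table.
- collet_tall: Bystander: steel collet standing on end, 25 mm diameter, 40 mm high, loose on the table.
Not all that is in view belongs to the job. What is shaped like the roller but orange or yellow is not meant.

How it is judged:
By the outcome, as a careful person would: the job done as asked, in the order asked, and still so for the second after the job is handed in, while the arm keeps its last pose, push and grip.
It also fails if it takes over 61 s, if anything falls off the work surface, if the arm or the gripper's body presses on something with over 40 N, if the wrist force passes 120 N, or if a joint passes its speed limit or range.

## Working session

There is one attempt and no reset: what is moved stays moved. The work goes in short steps, Python scripts to look and compute and a tool call to move; the robot and the scene stay as the last step left them, time stands still between calls to the robot, and variables do not carry over. Pictures are saved under pics/ and viewed, and the job is handed in when it is done.

Besides the shell and the picture viewer there is one more tool, called after "Request:" as a command line: name --pt "numbers of a row" for each row, then --argument value for the rest. move_arm: Moves the arm, as the interface text tells. Its arguments: {"type":"object","properties":{"targets":{"type":"array","items":{"type":"array","items":{"type":"number"}}}},"required":["targets"]}

```bash
mkdir -p pics; cat > h.py <<'E'
import numpy as np, cv2, json, pickle
from plant import env
def snap(name,fn):
    p=env.grab_frame(name); cv2.imwrite('pics/'+fn,p['frame'][:,:,::-1]); return p
def proj(p,P):
    P=np.atleast_2d(P); R=np.array(p['orientation']); c=(P-np.array(p['eye']))@R
    x=c[:,0]/-c[:,2]; y=-c[:,1]/-c[:,2]; s=1+p['k1']*(x*x+y*y)
    return np.c_[p['fx']*x*s+p['cx'],p['fy']*y*s+p['cy']]
def ray(p,u,v):
    xd=(u-p['cx'])/p['fx'];yd=(v-p['cy'])/p['fy'];x,y=xd,yd
    for _ in range(30):
        s=1+p['k1']*(x*x+y*y);x,y=xd/s,yd/s
    d=np.array(p['orientation'])@np.array([x,-y,-1]);return np.array(p['eye']),d/np.linalg.norm(d)
def atz(p,u,v,z):
    e,d=ray(p,u,v);return e+d*(z-e[2])/d[2]
def tri(p,a,q,b):
    e1,d1=ray(p,*a);e2,d2=ray(q,*b)
    t=np.linalg.lstsq(np.c_[d1,-d2],e2-e1,rcond=None)[0]
    A=e1+t[0]*d1;B=e2+t[1]*d2;return (A+B)/2,np.linalg.norm(A-B)
E
python3 - <<'E'
from h import *
np.set_printoptions(precision=3,suppress=True)
s=env.observe();print(s['time'],s['eef_pos'],s['eef_rot'],s['opening'],s['force'])
P={}
for n in ('side','top'):
    p=snap(n,n+'0.png');print(n,p['eye'],p['fx'],p['k1'])
    for k in ['hitch_stand','tongue','latch','latch_grip','roller','v_cradle','whetstone','sanding_block','collet_large','collet_tall']:
        print(k,[(round(d['p'],2),np.round(d['box']).tolist()) for d in env.cut_out(p,k)][:3])
    P[n]=p
pickle.dump(P,open('P0.pkl','wb'))
E
```

```text
0.0 [ 0.228 -0.582  0.213] [[ 0.364 -0.     0.931]
 [-0.931  0.001  0.364]
 [-0.001 -1.     0.   ]] 0.09144654618330444 [-0.254  0.478  0.183]
side [ 0.558 -1.063  0.619] 450.9112450194435 -0.045404616409101345
hitch_stand [(0.61, [351.0, 184.0, 117.0, 42.0]), (0.53, [315.0, 193.0, 10.0, 15.0])]
tongue [(0.97, [349.0, 182.0, 102.0, 42.0])]
latch [(0.42, [313.0, 193.0, 10.0, 15.0])]
latch_grip [(0.66, [401.0, 272.0, 10.0, 18.0])]
roller [(0.98, [370.0, 155.0, 13.0, 35.0]), (0.93, [356.0, 203.0, 18.0, 35.0]), (0.26, [306.0, 259.0, 79.0, 44.0])]
v_cradle [(0.64, [304.0, 260.0, 73.0, 43.0])]
whetstone [(0.82, [268.0, 217.0, 32.0, 14.0]), (0.7, [403.0, 271.0, 14.0, 21.0])]
sanding_block [(0.89, [235.0, 254.0, 42.0, 39.0])]
collet_large []
collet_tall [(0.62, [410.0, 305.0, 15.0, 20.0])]
top [ 0.405 -0.133  1.317] 438.6025226790964 -0.039682523180468894
hitch_stand [(0.94, [286.0, 191.0, 57.0, 114.0])]
tongue [(0.77, [288.0, 186.0, 42.0, 97.0]), (0.48, [383.0, 222.0, 40.0, 53.0])]
latch [(0.62, [288.0, 189.0, 49.0, 98.0])]
latch_grip []
roller [(0.72, [274.0, 169.0, 18.0, 14.0]), (0.66, [239.0, 171.0, 13.0, 16.0]), (0.57, [318.0, 184.0, 15.0, 18.0])]
v_cradle [(0.79, [382.0, 222.0, 47.0, 56.0]), (0.46, [330.0, 257.0, 12.0, 32.0])]
whetstone [(0.7, [331.0, 259.0, 13.0, 25.0]), (0.35, [391.0, 153.0, 14.0, 13.0])]
sanding_block [(0.77, [385.0, 274.0, 31.0, 29.0])]
collet_large [(0.67, [392.0, 153.0, 16.0, 16.0]), (0.33, [305.0, 220.0, 21.0, 11.0])]
collet_tall []
```

```bash
python3 - <<'E'
import cv2
a=cv2.imread('pics/side0.png')[110:335,190:450];cv2.imwrite('pics/side0c.png',cv2.resize(a,None,fx=3,fy=2.6,interpolation=2)[:, :800])
a=cv2.imread('pics/side0.png');cv2.imwrite('pics/side0c.png',cv2.resize(a[120:320,200:460],None,fx=3,fy=3,interpolation=2))
a=cv2.imread('pics/top0.png');cv2.imwrite('pics/top0c.png',cv2.resize(a[110:310,210:470],None,fx=3,fy=3,interpolation=2))
E
```

```text
(no output)
```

View pics/side0.png

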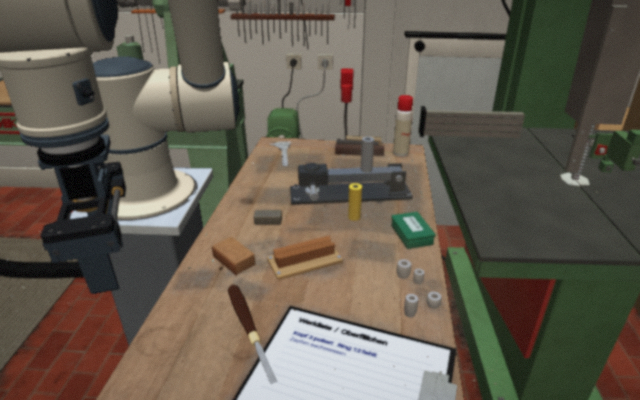

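View pics/side0c.png

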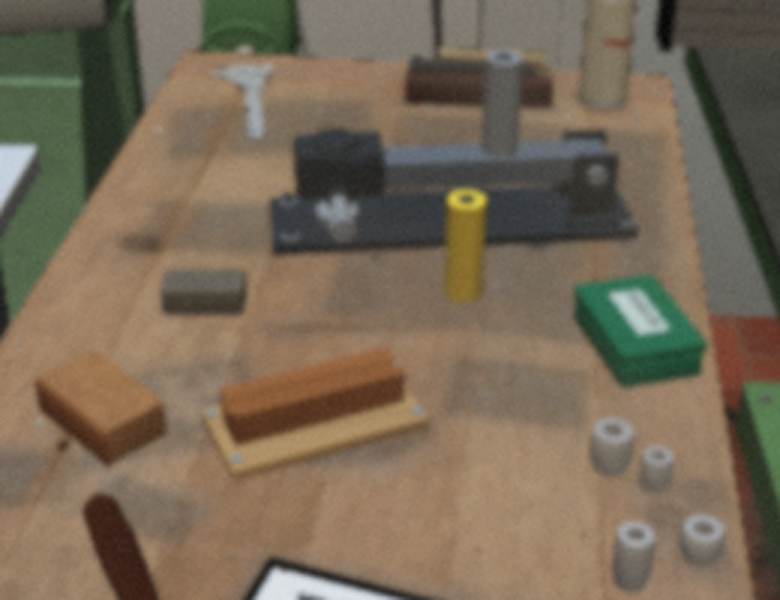

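View pics/top0c.png

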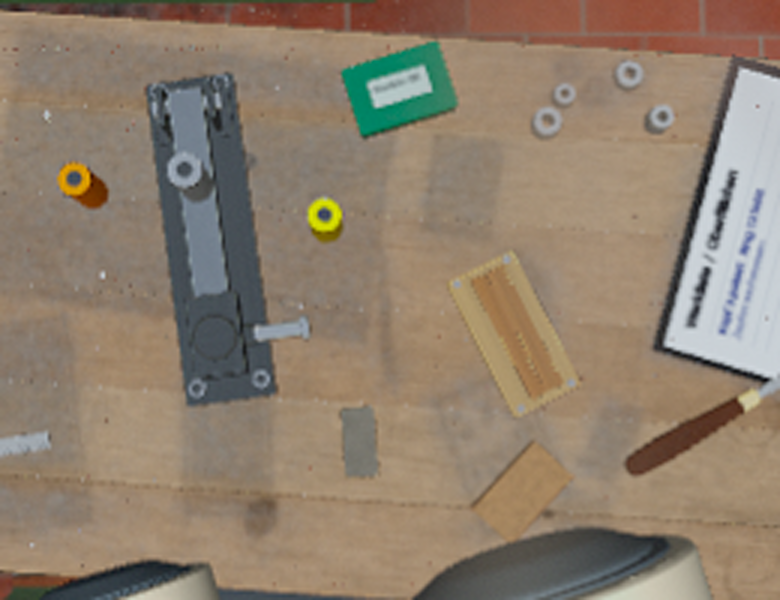

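View pics/top0.png

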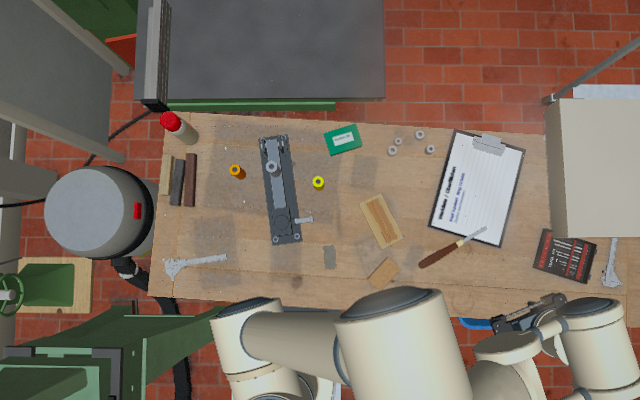

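```bash
cat > fit.py <<'E'
from h import *
from scipy.optimize import least_squares
np.set_printoptions(precision=4,suppress=True)
P=pickle.load(open('P0.pkl','rb'));T=P['top'];S=P['side']
def c2f(x,o):return np.array(x)/3+np.array(o)-0.33
def pose(x,L):
    c,s=np.cos(x[2]),np.sin(x[2]);L=np.array(L,float)/1000
    return np.c_[x[0]+c*L[:,0]-s*L[:,1],x[1]+s*L[:,0]+c*L[:,1],L[:,2]]
def fit(L,uv,x0):
    uv=c2f(uv,(210,110));r=least_squares(lambda x:(proj(T,pose(x,L))-uv).ravel(),x0);print(r.x,np.degrees(r.x[2]),'res',r.fun);return r.x
if __name__=='__main__':
    st=fit([(-165,45,12),(-165,-45,12),(165,45,12),(165,-45,12)],[(188,405),(277,393),(148,88),(237,73)],[.5,0,0.1])
    vc=fit([(75,37.5,12),(75,-37.5,12),(-75,-37.5,12),(-75,37.5,12)],[(449,284),(514,251),(581,381),(516,416)],[.4,-.3,.4])
    u=c2f((185,170),(210,110));rt=atz(T,*u,.164);print('roller top',rt)
    r,e=tri(T,u,S,c2f((503,58),(200,120)));print(r,e)
    print('in stand', (lambda d:(np.cos(st[2])*d[0]+np.sin(st[2])*d[1],-np.sin(st[2])*d[0]+np.cos(st[2])*d[1]))(rt[:2]-st[:2]))
    g=pose(st,[(-105,-57,47),(-105,-33,47),(-105,-83,47)]);print('grip',g,proj(T,g),proj(S,g))
    print('grip tri',tri(T,c2f((285,329),(210,110)),S,c2f((337,215),(200,120))))
    for n,p,o in(('top',T,(210,110)),('side',S,(200,120))):
        im=cv2.imread('pics/%s0c.png'%n)
        def dr(W,c):
            for q in (proj(p,W)-np.array(o)+.33)*3: cv2.circle(im,tuple(int(v) for v in np.round(q)),3,c,1)
        dr(pose(st,[(a,b,12) for a in(-165,165) for b in(-45,45)]),(0,0,255))
        dr(pose(st,[(a,b,74) for a in(-50,90) for b in(-17,17)]),(255,0,255))
        dr(pose(st,[(-105+t,-57+k,47) for t in(-7.5,7.5) for k in(-22,0,22,30)]),(0,255,0))
        dr(pose(vc,[(a,b,12) for a in(-75,75) for b in(-37.5,37.5)]),(255,0,0))
        dr(pose(vc,[(a,b,43) for a in(-65,65) for b in(-16,16)]),(255,255,0))
        t=np.arange(0,6.3,.5)
        for z in(.074,.164): dr(np.c_[rt[0]+.016*np.cos(t),rt[1]+.016*np.sin(t),0*t+z],(0,255,255))
        cv2.imwrite('pics/%s0o.png'%n,im)
    pickle.dump((st,vc,rt),open('fit.pkl','wb'))
E
python3 fit.py
```

```text
[0.57   0.0169 0.1332] 7.632436983979358 res [-0.0335  0.9736  0.3922  0.8379 -0.0045 -1.4456 -0.3712 -0.4668]
[ 0.4737 -0.2843  0.4626] 26.50542946986457 res [-0.7353 -0.5621 -0.1182 -0.7822  0.8125  0.7582  0.0364  0.5523]
roller top [0.6113 0.0241 0.164 ]
[0.6115 0.0242 0.1629] 5.23212674571665e-05
in stand (np.float64(0.04189535458740487), np.float64(0.0016410695556563545))
grip [[ 0.4735 -0.0535  0.047 ]
 [ 0.4703 -0.0298  0.047 ]
 [ 0.477  -0.0793  0.047 ]] [[303.0263 220.2672]
 [294.8181 221.3959]
 [311.9179 219.0438]] [[312.3558 191.199 ]
 [311.8436 186.7149]
 [312.9318 196.2403]]
grip tri (array([ 0.4745, -0.0587,  0.0497]), np.float64(0.0030207983115174953))
```

View pics/top0o.png

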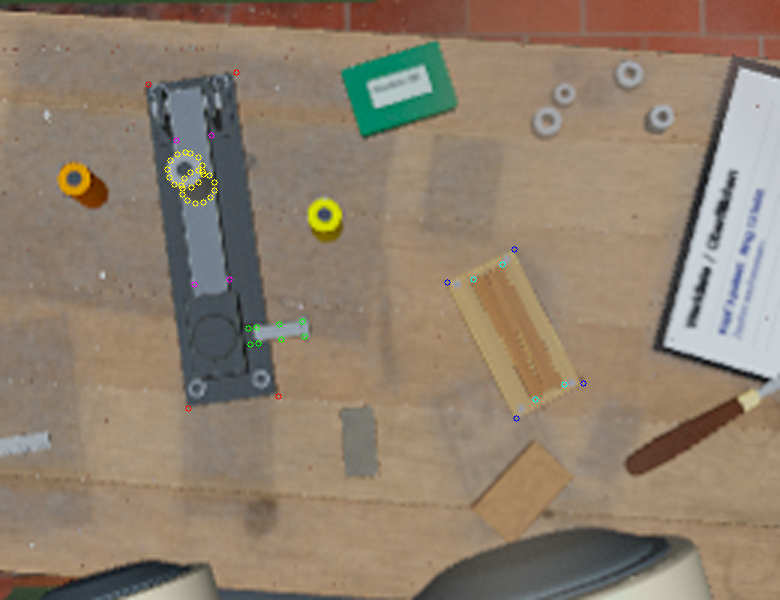

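View pics/side0o.png

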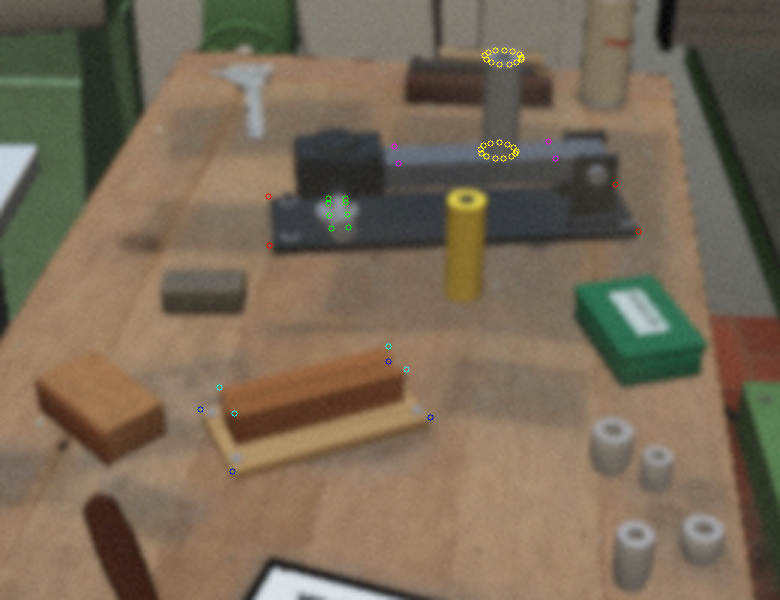

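Request:
move_arm --pt "9.1 2.2 3.7 1.1 0.031 -0.079 0" --pt "9.1 2.2 3.7 1.1 0.031 -0.079 0" --pt "9.1 2.2 3.7 1.1 0.031 -0.079 0" --pt "9.1 2.2 3.7 1.1 0.031 -0.079 0" --pt "9.1 2.2 3.7 1.1 0.031 -0.079 0" --pt "9.1 2.2 3.7 1.1 0.031 -0.079 0" --pt "9.1 2.2 3.7 1.1 0.031 -0.079 0" --pt "9.1 2.2 3.7 1.1 0.031 -0.079 0"

```text
time: 2.1
eef_pos: [0.4042, -0.2851, 0.3025]
eef_rot: [[0.364, 0.587, 0.723], [-0.931, 0.229, 0.283], [-0.0, -0.777, 0.63]]
force: [0.4, 0.2, -0.3]
opening: 0.0911
```

```bash
cat > st.py <<'E'
from h import *
np.set_printoptions(precision=4,suppress=True)
s=env.observe()
for k in('time','joints','eef_pos','eef_rot','force','opening'):print(k,np.array(s[k]).tolist() if k=='time' else np.array(s[k]))
E
python3 st.py
```

```text
time 2.1
joints [-69.9087  10.677  103.8168  41.4744  71.9854 -16.9194]
eef_pos [ 0.4042 -0.2851  0.3025]
eef_rot [[ 0.3642  0.5867  0.7233]
 [-0.9313  0.2295  0.2828]
 [-0.0001 -0.7766  0.63  ]]
force [ 0.3764  0.2446 -0.3253]
opening 0.09111399298966419
```

Request:
move_arm --pt "9.1 2.2 3.7 0 0.031 -0.079 0" --pt "9.1 2.2 3.7 0 0.031 -0.079 0" --pt "9.1 2.2 3.7 0 0.031 -0.079 0" --pt "9.1 2.2 3.7 0 0.031 -0.079 0" --pt "9.1 2.2 3.7 0 0.031 -0.079 0" --pt "9.1 2.2 3.7 0 0.031 -0.079 0" --pt "9.1 2.2 3.7 0 0.031 -0.079 0" --pt "9.1 2.0 3.7 0 0.031 -0.079 0"

```text
time: 3.1
eef_pos: [0.5783, 0.0101, 0.3021]
eef_rot: [[0.363, 0.911, 0.195], [-0.932, 0.355, 0.077], [0.001, -0.209, 0.978]]
force: [0.0, -0.3, 0.5]
opening: 0.0911
```

```bash
python3 st.py
```

```text
time 3.1
joints [-36.3394  29.1769 136.0108 118.7252  70.3575 -76.8128]
eef_pos [0.5783 0.0101 0.3021]
eef_rot [[ 0.3633  0.9111  0.1946]
 [-0.9317  0.3551  0.0771]
 [ 0.0011 -0.2093  0.9779]]
force [ 0.0198 -0.2797  0.5191]
opening 0.09105560192344685
```

```bash
python3 -c "
from h import *
snap('side','s1.png')"
```

```text
(no output)
```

View pics/s1.png

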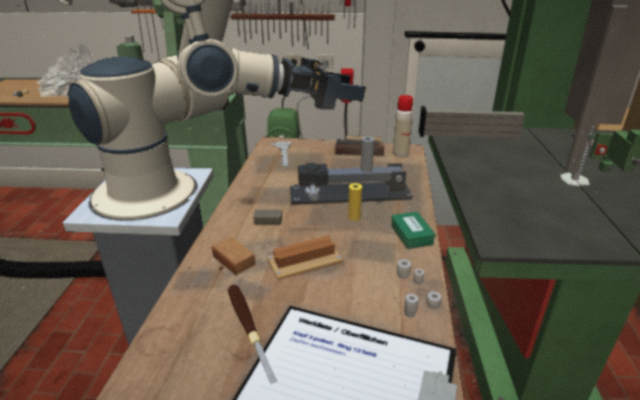

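Request:
move_arm --pt "9.1 0 0 -3 0 0 0" --pt "9.1 0 0 -3 0 0 0" --pt "9.1 0 0 -3 0 0 0"

```text
time: 3.52
eef_pos: [0.5779, 0.0098, 0.2111]
eef_rot: [[0.365, 0.91, 0.196], [-0.931, 0.357, 0.077], [0.0, -0.211, 0.978]]
force: [0.3, 0.3, -0.9]
opening: 0.0907
```

```bash
python3 st.py
```

```text
time 3.525
joints [-36.5106  49.1269 139.7262 123.3611  82.6154 -97.5598]
eef_pos [0.5779 0.0098 0.2111]
eef_rot [[ 0.3651  0.91    0.1963]
 [-0.931   0.3569  0.0771]
 [ 0.0001 -0.2109  0.9775]]
force [ 0.2863  0.2872 -0.8649]
opening 0.09074968568182955
```

Request:
move_arm --pt "9.1 0.2 -0.4 0.5 0 0 0.106" --pt "9.1 0.2 -0.4 0.5 0 0 0.106" --pt "9.1 0.2 -0.4 0 0 0 0.106" --pt "9.1 0.2 -0.4 0 0 0 0.106" --pt "9.1 0.2 -0.4 0 0 0 0.106" --pt "9.1 0.2 -0.4 0 0 0 0.106" --pt "9.1 0.2 -0.3 0 0 0 0.106" --pt "9.1 0.2 -0.3 0 0 0 0.106"

```text
time: 4.53
eef_pos: [0.5937, -0.0207, 0.2218]
eef_rot: [[0.941, 0.331, 0.073], [-0.339, 0.919, 0.199], [-0.001, -0.212, 0.977]]
force: [1.1, 0.7, 0.1]
opening: 0.0909
```

```bash
python3 st.py
```

```text
time 4.525
joints [-41.6881  46.3753  94.1234  65.3552  93.8812 -53.6683]
eef_pos [ 0.5937 -0.0207  0.2218]
eef_rot [[ 0.9407  0.3312  0.0729]
 [-0.3392  0.9193  0.1995]
 [-0.001  -0.2124  0.9772]]
force [1.1429 0.7238 0.1392]
opening 0.09090486351512245
```

Request:
move_arm --pt "9.1 0.1 0 -2.4 0 0 0" --pt "9.1 0 0 -2.4 0 0 0" --pt "9.1 0 0 -2.1 0 0 0" --pt "9.1 0 0 0 0 0 0"

```text
time: 5.03
eef_pos: [0.5945, -0.02, 0.1519]
eef_rot: [[0.94, 0.334, 0.075], [-0.342, 0.919, 0.197], [-0.003, -0.211, 0.978]]
force: [0.2, -0.1, 0.6]
opening: 0.0908
```

```bash
python3 st.py; python3 -c "
from h import *
for n in('side','top'):
    p=snap(n,n+'2.png');a=p['frame'][:,:,::-1];a=a[120:260,240:440] if n=='side' else a[120:260,210:410]
    cv2.imwrite('pics/%s2c.png'%n,cv2.resize(a,None,fx=4,fy=4,interpolation=2))"
```

```text
time 5.025
joints [-41.6337  53.2304  94.3158  65.3103  90.9025 -59.8989]
eef_pos [ 0.5945 -0.02    0.1519]
eef_rot [[ 0.9396  0.3338  0.075 ]
 [-0.3421  0.9188  0.1971]
 [-0.0031 -0.2108  0.9775]]
force [ 0.1797 -0.079   0.5817]
opening 0.09084858967268351
```

View pics/side2c.png

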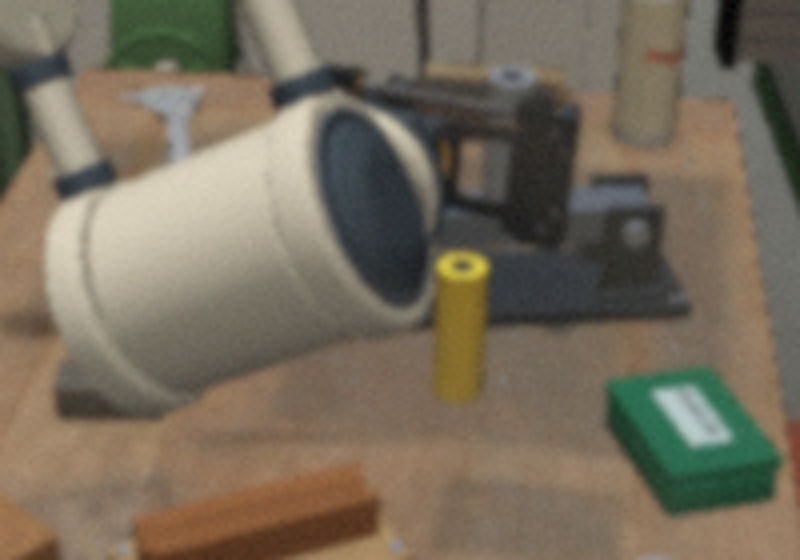

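View pics/top2c.png

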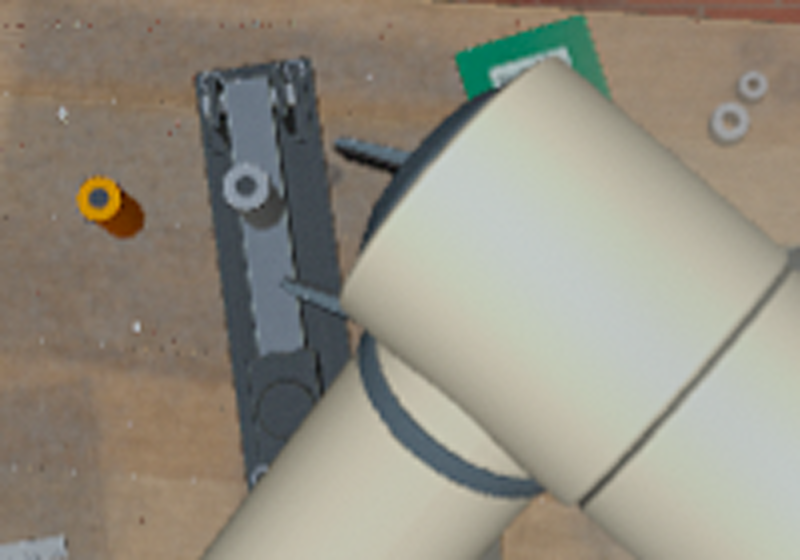

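Request:
move_arm --pt "9.1 0.5 1.4 -0.3 0 0 0" --pt "9.1 0.5 1.4 -0.3 0 0 0" --pt "9.1 0.5 1.4 -0.3 0 0 0" --pt "9.1 0.6 1.3 -0.2 0 0 0" --pt "9.1 0 0 0 0 0 0"

```text
time: 5.75
eef_pos: [0.6156, 0.0363, 0.1418]
eef_rot: [[0.94, 0.333, 0.073], [-0.341, 0.919, 0.198], [-0.002, -0.211, 0.977]]
force: [1.0, 0.1, 0.2]
opening: 0.0908
```

```bash
python3 st.py; python3 -c "
from h import *
for n in('side','top'):
    p=snap(n,n+'3.png');a=p['frame'][:,:,::-1];a=a[120:260,240:440] if n=='side' else a[120:260,210:410]
    cv2.imwrite('pics/%s3c.png'%n,cv2.resize(a,None,fx=4,fy=4,interpolation=2))"
```

```text
time 5.75
joints [-35.9552  53.9114  96.0828  70.1113  87.2707 -61.1536]
eef_pos [0.6156 0.0363 0.1418]
eef_rot [[ 0.9402  0.3326  0.0733]
 [-0.3406  0.9191  0.198 ]
 [-0.0015 -0.2112  0.9774]]
force [1.0046 0.059  0.1965]
opening 0.0908012447741406
```

View pics/side3c.png

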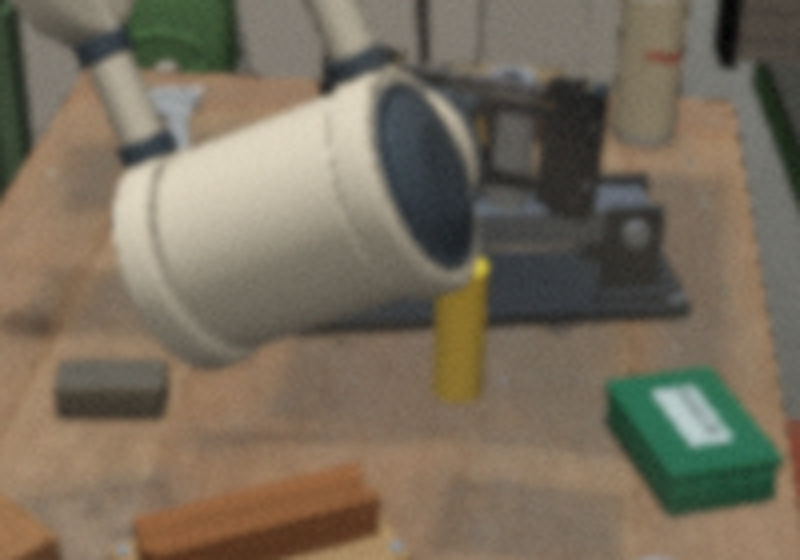

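View pics/top3c.png

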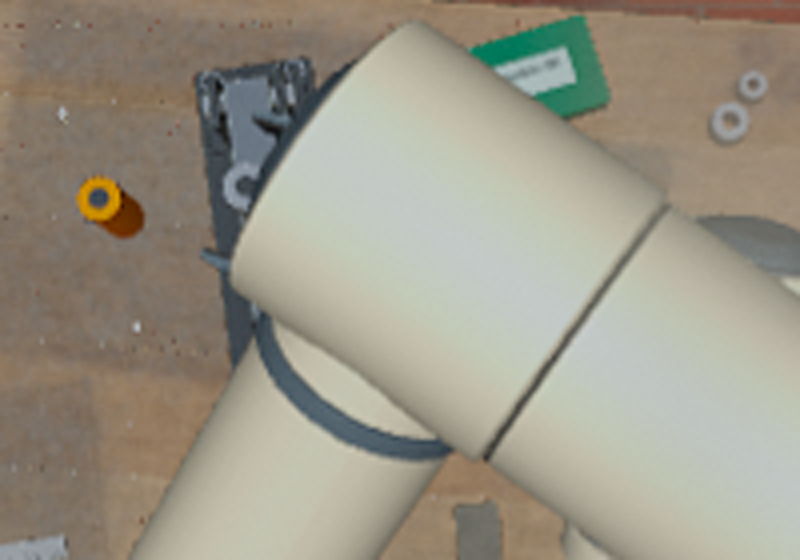

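Request:
move_arm --pt "2 0 0 0 0 0 0" --pt "2 0 0 0 0 0 0" --pt "2 0 0 0 0 0 0" --pt "2 0 0 0 0 0 0" --pt "2 0 0 0 0 0 0" --pt "2 0 0 0 0 0 0"

```text
time: 6.6
eef_pos: [0.6156, 0.0349, 0.1419]
eef_rot: [[0.94, 0.334, 0.073], [-0.342, 0.919, 0.198], [-0.001, -0.211, 0.977]]
force: [0.5, -0.9, 1.6]
opening: 0.034
```

Request:
move_arm --pt "2 0 0 0 0 0 0" --pt "2 0 0 0 0 0 0"

```text
time: 6.85
eef_pos: [0.6157, 0.0349, 0.1418]
eef_rot: [[0.94, 0.334, 0.073], [-0.342, 0.919, 0.198], [-0.001, -0.211, 0.977]]
force: [-0.2, -0.1, -0.9]
opening: 0.0313
```

Request:
move_arm --pt "2 0 0 0.5 0 0 0" --pt "2 0 0 1.5 0 0 0" --pt "2 0 0 2 0 0 0" --pt "2 0 0 2 0 0 0" --pt "2 0 0 2 0 0 0"

```text
time: 7.48
eef_pos: [0.6156, 0.035, 0.2237]
eef_rot: [[0.94, 0.334, 0.073], [-0.342, 0.918, 0.199], [-0.0, -0.212, 0.977]]
force: [-0.0, -0.6, -3.6]
opening: 0.0316
```

```bash
python3 st.py; python3 -c "
from h import *
for n in('side','top'):
    p=snap(n,n+'4.png');a=p['frame'][:,:,::-1];a=a[100:240,240:440] if n=='side' else a[120:260,210:410]
    cv2.imwrite('pics/%s4c.png'%n,cv2.resize(a,None,fx=4,fy=4,interpolation=2))"
```

```text
time 7.475
joints [-36.0788  45.7187  96.0641  69.9007  90.0765 -53.5032]
eef_pos [0.6156 0.035  0.2237]
eef_rot [[ 0.9397  0.3342  0.0727]
 [-0.342   0.9185  0.1986]
 [-0.0004 -0.2115  0.9774]]
force [-0.027  -0.5718 -3.6031]
opening 0.031591857393102274
```

View pics/side4c.png

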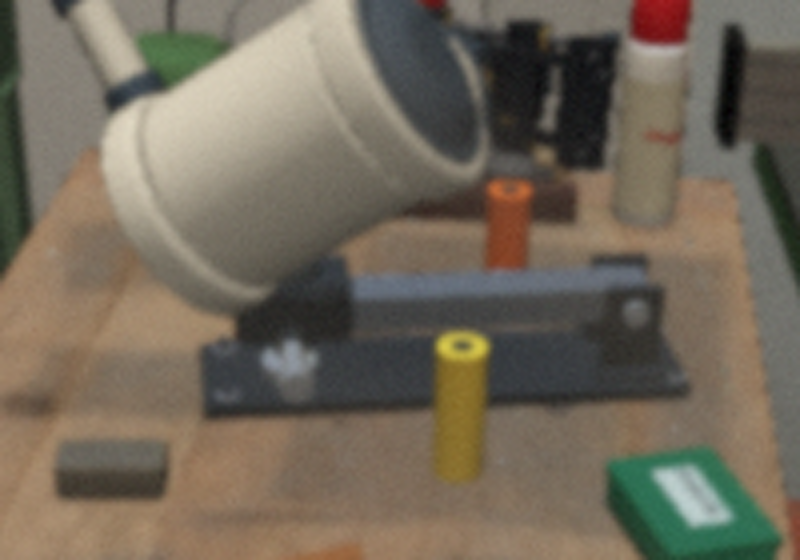

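Request:
move_arm --pt "2 -0.5 -1.5 1.5 -0.148 0.054 0" --pt "2 -0.5 -1.5 1.5 -0.148 0.054 0" --pt "2 -0.5 -1.5 1.5 -0.148 0.054 0" --pt "2 -0.5 -1.5 1.5 -0.148 0.054 0" --pt "2 -0.5 -1.5 1 -0.148 0.054 0" --pt "2 -0.5 -1.5 1 -0.148 0.054 0" --pt "2 -0.5 -1.5 0 -0.148 0.054 0" --pt "2 -0.5 -1.5 0 -0.148 0.054 0"

```text
time: 8.57
eef_pos: [0.5752, -0.0856, 0.3023]
eef_rot: [[0.939, 0.031, 0.342], [-0.344, 0.087, 0.935], [-0.001, -0.996, 0.092]]
force: [-0.2, -0.0, -4.6]
opening: 0.0319
```

```bash
python3 st.py
```

```text
time 8.575
joints [-17.5868  20.1534  76.773    5.3446  82.9193   1.8776]
eef_pos [ 0.5752 -0.0856  0.3023]
eef_rot [[ 0.939   0.031   0.3425]
 [-0.3439  0.0871  0.935 ]
 [-0.0009 -0.9957  0.0925]]
force [-0.2493 -0.0139 -4.6078]
opening 0.03192789455755329
```

Request:
move_arm --pt "2 -0.5 -1.5 0 -0.1435 0.0525 0" --pt "2 -0.5 -1.5 0 -0.1435 0.0525 0" --pt "2 -1.4 -3.2 -1 0 0 -0.151" --pt "2 -1.4 -3.2 -2 0 0 -0.151" --pt "2 -1.4 -3.2 -3 0 0 -0.151" --pt "2 -1.4 -3.2 -3 0 0 -0.151" --pt "2 -1.5 -3.2 -3 0 0 -0.151" --pt "2 0 0 0 0 0 0"

```text
time: 9.57
eef_pos: [0.4921, -0.2762, 0.1792]
eef_rot: [[0.444, -0.19, 0.876], [-0.896, -0.088, 0.435], [-0.006, -0.978, -0.21]]
force: [0.5, -0.2, -3.9]
opening: 0.0312
```

```bash
python3 st.py; python3 -c "
from h import *
s=env.observe();R=np.array(s['eef_rot']);a=R[:,1]*-.211+R[:,2]*.977
print('axis',a,'elev',np.degrees(np.arcsin(a[2])),'yaw',np.degrees(np.arctan2(a[1],a[0])))
C=np.array(s['eef_pos'])-.012*R[:,1]-.0253*a;print('centre',C)
for n in('side','top'):
    p=snap(n,n+'5.png');a=p['frame'][:,:,::-1];a=a[160:300,240:440] if n=='side' else a[150:290,290:490]
    cv2.imwrite('pics/%s5c.png'%n,cv2.resize(a,None,fx=4,fy=4,interpolation=2))"
```

```text
time 9.575
joints [-29.2727  29.5418  82.1841 -10.0943  75.6603  37.4944]
eef_pos [ 0.4921 -0.2762  0.1792]
eef_rot [[ 0.4436 -0.1903  0.8758]
 [-0.8962 -0.088   0.4349]
 [-0.0057 -0.9778 -0.2096]]
force [ 0.4553 -0.2323 -3.8523]
opening 0.031241957405267622
axis [0.89577875 0.44342766 0.00152833] elev 0.08756711808531566 yaw 26.33629254298932
centre [ 0.47174654 -0.28635029  0.19086861]
```

View pics/side5c.png

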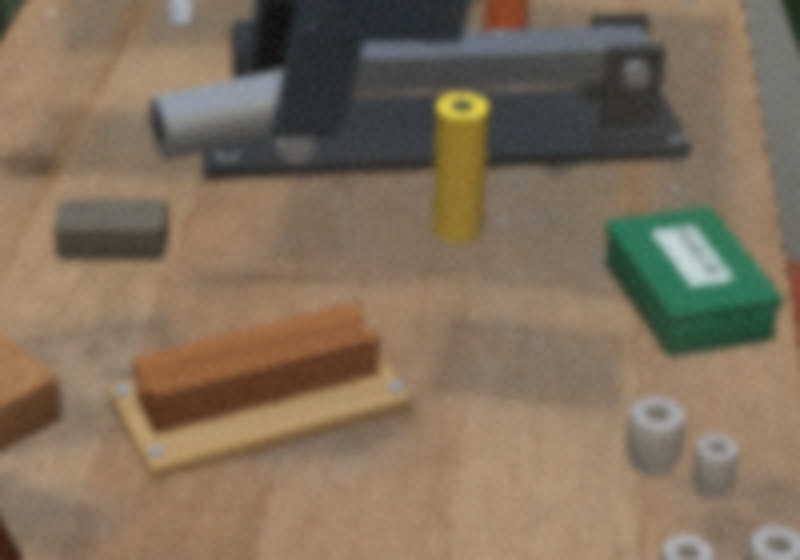

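View pics/top5c.png

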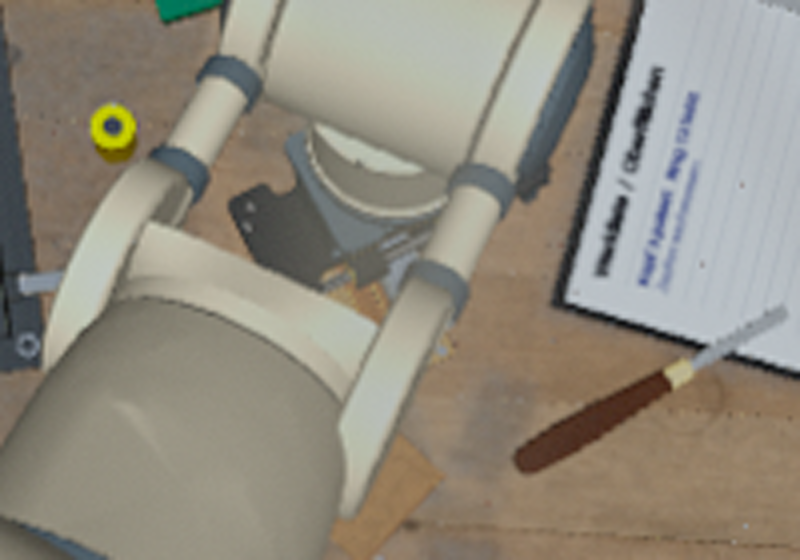

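Request:
move_arm --pt "2 0.1 0.1 -2.6 0 0 0" --pt "2 0.1 0.1 -2.6 0 0 0" --pt "2 0 0 -2.6 0 0 0" --pt "2 0 0 -2.6 0 0 0" --pt "2 0 0 0 0 0 0"

```text
time: 10.3
eef_pos: [0.4964, -0.2718, 0.0773]
eef_rot: [[0.45, -0.187, 0.873], [-0.893, -0.091, 0.441], [-0.003, -0.978, -0.208]]
force: [-0.6, 0.6, -3.4]
opening: 0.0319
```

```bash
cat > chk.py <<'E'
from h import *
import sys
np.set_printoptions(precision=4,suppress=True)
s=env.observe();R=np.array(s['eef_rot']);a=R[:,1]*-.211+R[:,2]*.977;a/=np.linalg.norm(a)
C=np.array(s['eef_pos'])-.012*R[:,1]-.0253*a;print('centre',C,s['force'],s['opening'])
st,vc,rt=pickle.load(open('fit.pkl','rb'))
p=snap('side','x.png');o=np.array((200,180))
im=cv2.resize(p['frame'][180:300,200:400,::-1],None,fx=4,fy=4,interpolation=2)
t=np.arange(0,6.3,.3);x=R[:,0];n=np.cross(a,x)
for e in(-.045,.045):
    W=C+e*a+.016*(np.cos(t)[:,None]*x+np.sin(t)[:,None]*n)
    for q in (proj(p,W)-o+.4)*4: cv2.circle(im,tuple(int(v) for v in np.round(q)),2,(0,255,255),1)
cv2.imwrite('pics/'+sys.argv[1],im)
E
python3 chk.py side6c.png
```

```text
centre [ 0.4761 -0.2821  0.0889] [-0.646   0.615  -3.4458] 0.03190255939688374
```

View pics/side6c.png

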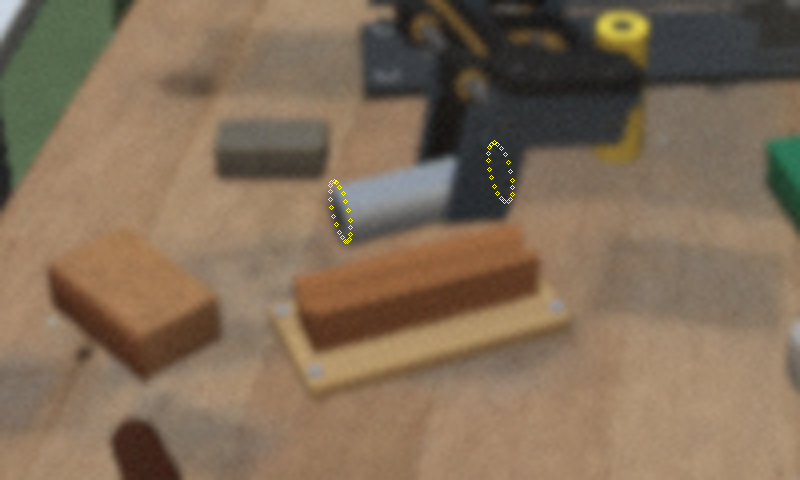

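Request:
move_arm --pt "2 -0.2 -0.2 -1.2 0 0 0" --pt "2 0 0 -1.2 0 0 0" --pt "2 0 0 -0.6 0 0 0" --pt "2 0 0 -0.2 0 0 0" --pt "2 0 0 0 0 0 0"

```text
time: 10.98
eef_pos: [0.4944, -0.2749, 0.0462]
eef_rot: [[0.448, -0.186, 0.874], [-0.894, -0.091, 0.439], [-0.002, -0.978, -0.207]]
force: [-2.6, 3.5, 2.2]
opening: 0.0315
```

```bash
python3 chk.py side7c.png
```

```text
centre [ 0.474  -0.2852  0.0578] [-2.648   3.4896  2.1925] 0.03147064705507025
```

View pics/side7c.png

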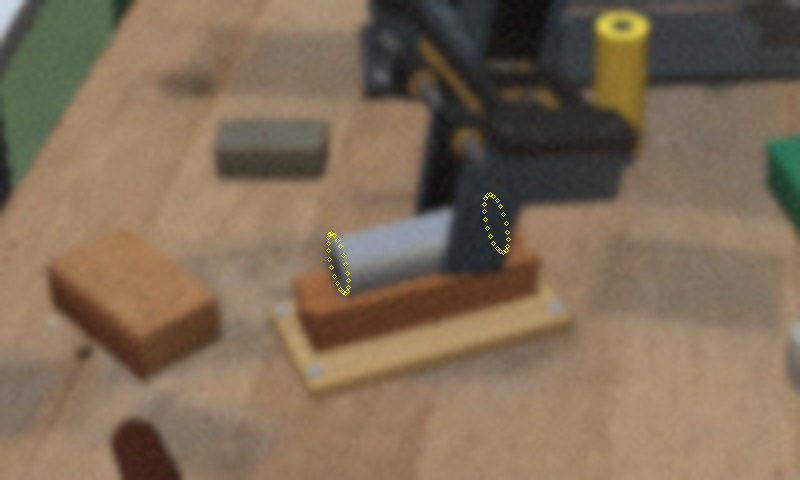

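Request:
move_arm --pt "2 -0.1 0.2 0 0 0 0" --pt "2 0 0 -0.2 0 0 0" --pt "2 0 0 0 0 0 0"

```text
time: 11.4
eef_pos: [0.4938, -0.273, 0.0442]
eef_rot: [[0.448, -0.185, 0.875], [-0.894, -0.092, 0.439], [-0.001, -0.978, -0.206]]
force: [-1.2, 3.4, 5.4]
opening: 0.0315
```

```bash
python3 st.py|grep -v rot
```

```text
time 11.4
joints [-28.9085  39.1159  89.0914 -11.4005  59.1446  40.9484]
eef_pos [ 0.4938 -0.273   0.0442]
 [-0.8939 -0.0917  0.4387]
 [-0.0009 -0.9785 -0.2064]]
force [-1.201   3.4174  5.3996]
opening 0.03145431241663397
```

Request:
move_arm --pt "2 -0.1 0.2 0 0 0 0" --pt "2 0 0 0 0 0 0"

```text
time: 11.65
eef_pos: [0.4937, -0.2722, 0.0442]
eef_rot: [[0.449, -0.183, 0.875], [-0.894, -0.094, 0.439], [0.002, -0.979, -0.206]]
force: [1.3, -7.1, 0.5]
opening: 0.0315
```

```bash
python3 st.py|grep -v rot; python3 chk.py side8c.png
```

```text
time 11.65
joints [-28.8246  39.0327  89.2867 -11.4815  58.9011  41.1007]
eef_pos [ 0.4937 -0.2722  0.0442]
 [-0.8938 -0.0939  0.4386]
 [ 0.0018 -0.9786 -0.2056]]
force [ 1.2764 -7.1174  0.518 ]
opening 0.03153056733124061
centre [ 0.4732 -0.2825  0.0558] [ 1.2764 -7.1174  0.518 ] 0.03153056733124061
```

View pics/side8c.png

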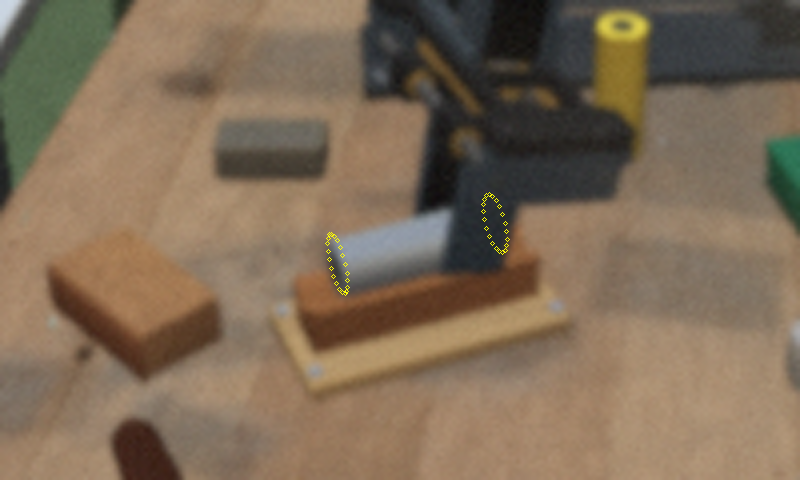

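Request:
move_arm --pt "2 0 -0.1 0 0 0 0" --pt "2 0 0 0 0 0 0" --pt "6 0 0 0 0 0 0" --pt "6 0 0 0 0 0 0" --pt "6 0 0 0 0 0 0" --pt "6 0 0 0 0 0 0"

```text
time: 12.45
eef_pos: [0.4925, -0.2719, 0.0438]
eef_rot: [[0.448, -0.186, 0.874], [-0.894, -0.092, 0.439], [-0.001, -0.978, -0.207]]
force: [0.4, -0.5, 0.7]
opening: 0.0603
```

```bash
python3 chk.py side9c.png
```

```text
centre [ 0.4721 -0.2822  0.0555] [ 0.417  -0.4725  0.739 ] 0.060302571183741924
```

View pics/side9c.png

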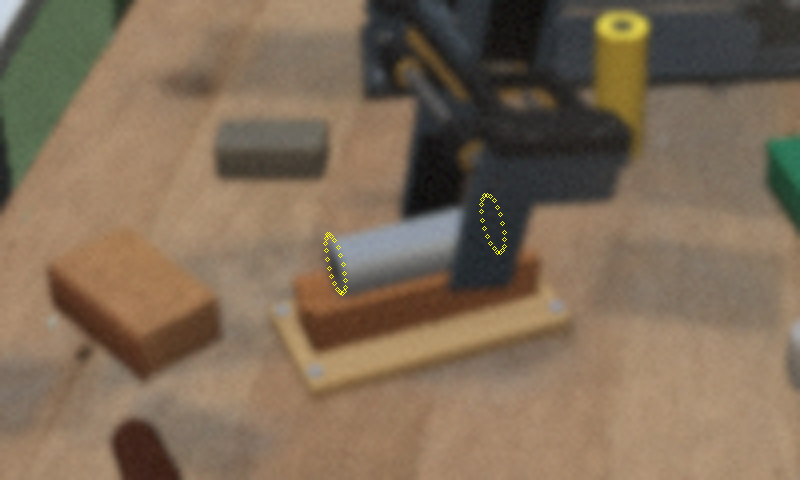

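Request:
move_arm --pt "6 0.4 0.2 2 0 0 0" --pt "6 0.6 0.3 3 0 0 0" --pt "6 0.6 0.3 3 0 0 0" --pt "6 0.6 0.3 3 0 0 0" --pt "6 0 0 3 0.047 -0.093 0" --pt "6 0 0 3 0.047 -0.093 0"

```text
time: 13.25
eef_pos: [0.515, -0.2607, 0.2149]
eef_rot: [[0.449, 0.003, 0.893], [-0.893, 0.003, 0.449], [-0.001, -1.0, 0.004]]
force: [-0.5, 0.0, -0.2]
opening: 0.0601
```

```bash
python3 st.py; python3 - <<'E'
from h import *
from fit import pose
st,vc,rt=pickle.load(open('fit.pkl','rb'));P=pickle.load(open('P0.pkl','rb'))
ims=[]
for n,o in(('top',(270,200)),('side',(285,160))):
    p=P[n];im=cv2.resize(p['frame'][o[1]:o[1]+45,o[0]:o[0]+55,::-1],None,fx=10,fy=10,interpolation=2)
    def dr(L,c):
        for q in (proj(p,pose(st,L))-np.array(o)+.45)*10: cv2.circle(im,tuple(int(v) for v in np.round(q)),3,c,-1)
    dr([(-105,-57-22,47),(-105,-57,47),(-105,-35,47)],(0,255,0))
    dr([(-105+12*np.cos(t),y,47+12*np.sin(t)) for t in np.arange(0,6.3,.4) for y in(-79,-87)],(0,0,255))
    ims.append(im)
cv2.imwrite('pics/bar.png',cv2.resize(np.hstack(ims),None,fx=.72,fy=.72))
p=snap('side','y.png');cv2.imwrite('pics/s10.png',cv2.resize(p['frame'][180:300,200:400,::-1],None,fx=4,fy=4,interpolation=2))
E
```

```text
time 13.25
joints [-32.9063  24.3358  83.9932   0.2217  71.6294  30.315 ]
eef_pos [ 0.515  -0.2607  0.2149]
eef_rot [[ 0.4495  0.0026  0.8933]
 [-0.8933  0.0027  0.4495]
 [-0.0012 -1.      0.0035]]
force [-0.465   0.0089 -0.2176]
opening 0.060137957645748946
```

View pics/bar.png

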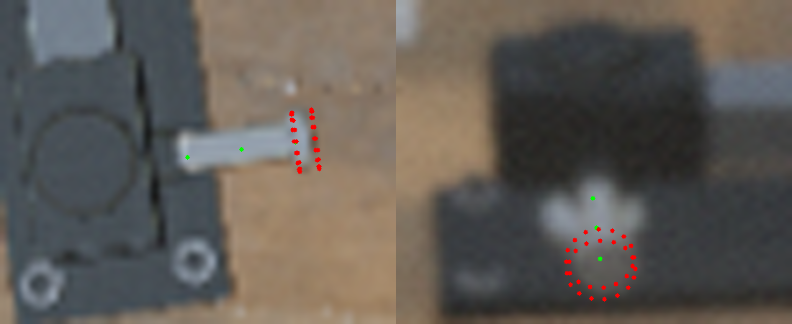

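View pics/s10.png

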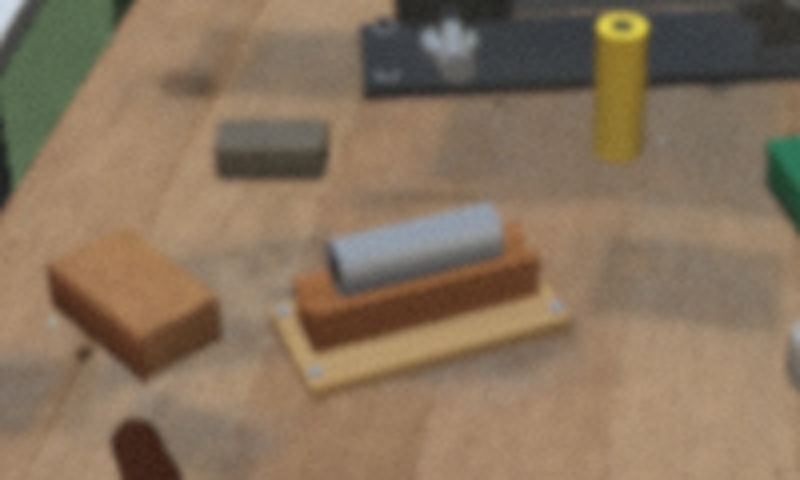

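Request:
move_arm --pt "5 -0.5 2.5 0 0 0 0.153" --pt "5 -0.5 2.5 0 0 0 0.153" --pt "5 -0.5 2.5 0 0 0 0.153" --pt "5 -0.5 2.5 0 0 0 0.153" --pt "5 -0.5 2.6 0 0 0 0.153" --pt "5 -0.5 2.6 0 0 0 0.153" --pt "5 -0.5 2.6 0 0 0 0.153" --pt "5 -0.5 2.6 0 0 0 0.153"

```text
time: 14.3
eef_pos: [0.4743, -0.0563, 0.2138]
eef_rot: [[0.992, -0.002, -0.123], [0.123, -0.0, 0.992], [-0.002, -1.0, 0.0]]
force: [-0.8, -0.2, -0.0]
opening: 0.0499
```

Request:
move_arm --pt "5 0 0 -3 0 0 0" --pt "5 0 0 -3 0 0 0" --pt "5 0 0 -3 0 0 0" --pt "5 0 0 0 0 0 0"

```text
time: 14.8
eef_pos: [0.4733, -0.0567, 0.1225]
eef_rot: [[0.993, -0.006, -0.118], [0.118, 0.001, 0.993], [-0.005, -1.0, 0.002]]
force: [0.7, 0.9, 0.8]
opening: 0.0501
```

```bash
python3 st.py; python3 - <<'E'
from h import *
for n,o in(('top',(230,150)),('side',(240,110))):
    p=snap(n,n+'11.png');cv2.imwrite('pics/%s11c.png'%n,cv2.resize(p['frame'][o[1]:o[1]+110,o[0]:o[0]+140,::-1],None,fx=5,fy=5,interpolation=2))
E
```

```text
time 14.8
joints [-13.9964  23.8515 103.5706  -0.0384  52.9008 -20.7532]
eef_pos [ 0.4733 -0.0567  0.1225]
eef_rot [[ 0.993  -0.0056 -0.1181]
 [ 0.1181  0.0008  0.993 ]
 [-0.0055 -1.      0.0015]]
force [0.6879 0.9075 0.8493]
opening 0.05009925898507573
```

View pics/side11c.png

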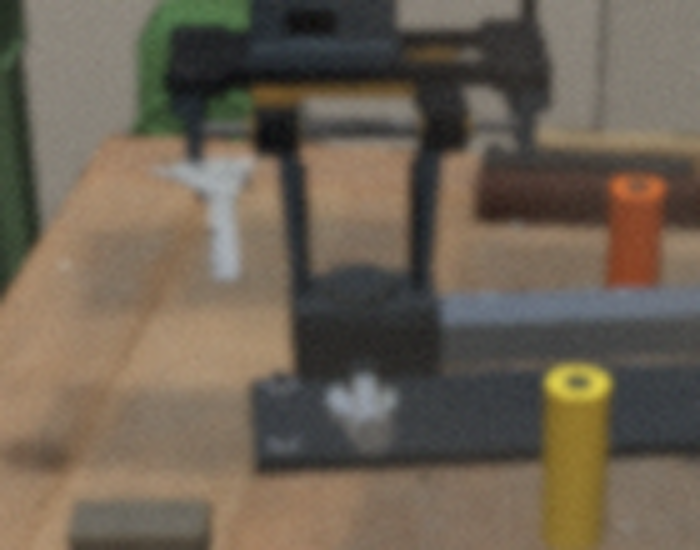

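View pics/top11c.png

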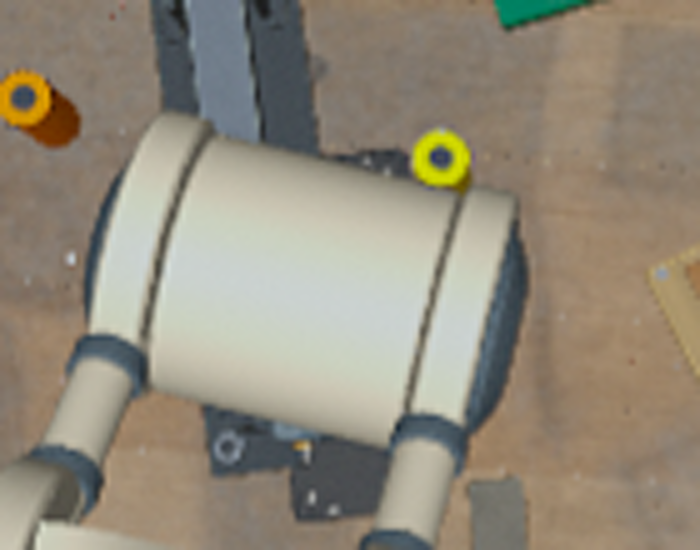

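Request:
move_arm --pt "5 0.1 0 -2.5 0 0 0" --pt "5 0 0 -2.5 0 0 0" --pt "5 0 0 -2 0 0 0" --pt "5 0 0 -1 0 0 0" --pt "5 0 0 0 0 0 0"

```text
time: 15.52
eef_pos: [0.4759, -0.0571, 0.0443]
eef_rot: [[0.993, -0.001, -0.118], [0.118, 0.0, 0.993], [-0.001, -1.0, 0.0]]
force: [1.1, 0.2, -0.1]
opening: 0.0499
```

```bash
python3 - <<'E'
from h import *
for n,o in(('side',(240,110)),):
    p=snap(n,n+'12.png');cv2.imwrite('pics/%s12c.png'%n,cv2.resize(p['frame'][o[1]:o[1]+110,o[0]:o[0]+140,::-1],None,fx=5,fy=5,interpolation=2))
E
```

```text
(no output)
```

View pics/side12c.png

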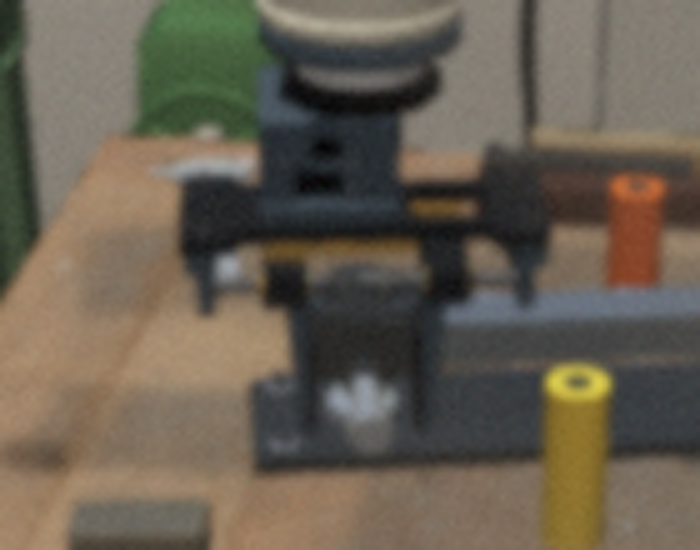

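Request:
move_arm --pt "5 -0.1 0 -0.8 0 0 0" --pt "5 0 0 -0.4 0 0 0" --pt "0.5 0 0 0 0 0 0" --pt "0.5 0 0 0 0 0 0" --pt "0.5 0 0 0 0 0 0" --pt "0.5 0 0 0 0 0 0" --pt "0.5 0 0 0 0 0 0" --pt "0.5 0 0 0 0 0 0"

```text
time: 16.58
eef_pos: [0.4775, -0.0571, 0.0325]
eef_rot: [[0.993, 0.003, -0.118], [0.118, -0.0, 0.993], [0.003, -1.0, -0.001]]
force: [11.1, 7.4, -3.5]
opening: 0.0145
```

```bash
python3 st.py; python3 - <<'E'
from h import *
for n,o in(('side',(240,110)),):
    p=snap(n,n+'13.png');cv2.imwrite('pics/%s13c.png'%n,cv2.resize(p['frame'][o[1]:o[1]+110,o[0]:o[0]+140,::-1],None,fx=5,fy=5,interpolation=2))
E
```

```text
time 16.575
joints [-13.9581  32.9227 107.8818   0.0403  38.9985 -20.7741]
eef_pos [ 0.4775 -0.0571  0.0325]
eef_rot [[ 0.993   0.0034 -0.1181]
 [ 0.1181 -0.0004  0.993 ]
 [ 0.0034 -1.     -0.0008]]
force [11.1343  7.4328 -3.5055]
opening 0.014532446151466613
```

View pics/side13c.png

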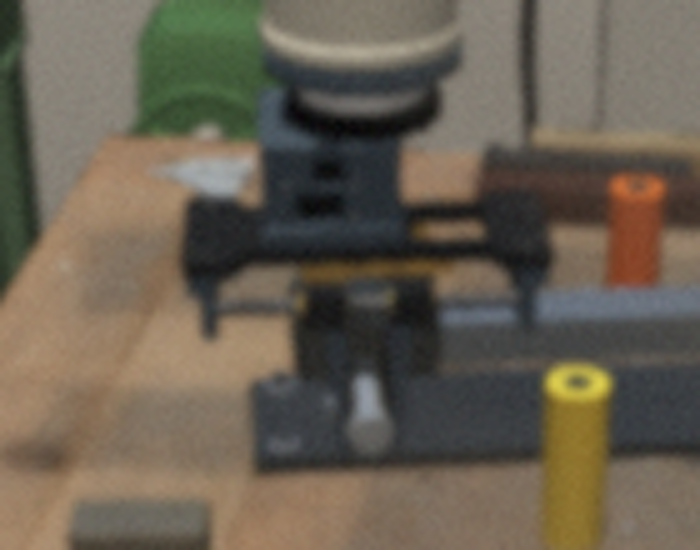

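Request:
move_arm --pt "0.5 0.3 0 0 0 0 0" --pt "0.5 0 0 0 0 0 0" --pt "0.5 0 -0.4 0 0 0 0" --pt "0.5 0.1 -0.4 0 0 0 0" --pt "0.5 0 0 0 0 0 0"

```text
time: 17.25
eef_pos: [0.4786, -0.0648, 0.0321]
eef_rot: [[0.993, -0.002, -0.118], [0.118, 0.001, 0.993], [-0.002, -1.0, 0.001]]
force: [-0.5, 6.8, 4.2]
opening: 0.0145
```

```bash
python3 st.py
```

```text
time 17.25
joints [-14.8     33.1352 107.3434   0.0085  39.6184 -21.5902]
eef_pos [ 0.4786 -0.0648  0.0321]
eef_rot [[ 0.993  -0.0016 -0.1181]
 [ 0.1181  0.0005  0.993 ]
 [-0.0015 -1.      0.0007]]
force [-0.4784  6.8251  4.2318]
opening 0.014529447350573791
```

Request:
move_arm --pt "0.5 0 -0.3 0 0 0 0" --pt "0.5 0.1 -0.3 0 0 0 0" --pt "0.5 0 -0.1 0 0 0 0" --pt "0.5 0 0 0 0 0 0"

```text
time: 17.75
eef_pos: [0.4794, -0.0705, 0.0321]
eef_rot: [[0.993, -0.002, -0.118], [0.118, 0.002, 0.993], [-0.002, -1.0, 0.002]]
force: [2.7, 21.4, 6.6]
opening: 0.0148
```

```bash
python3 st.py|grep -v rot; python3 - <<'E'
from h import *
for n,o in(('side',(240,110)),):
    p=snap(n,n+'14.png');cv2.imwrite('pics/%s14c.png'%n,cv2.resize(p['frame'][o[1]:o[1]+110,o[0]:o[0]+140,::-1],None,fx=5,fy=5,interpolation=2))
E
```

```text
time 17.75
joints [-15.4937  33.218  107.0955   0.132   39.8323 -22.359 ]
eef_pos [ 0.4794 -0.0705  0.0321]
 [ 0.1178  0.0021  0.993 ]
 [-0.0018 -1.      0.0023]]
force [ 2.7042 21.3894  6.5755]
opening 0.014784839497406338
```

View pics/side14c.png

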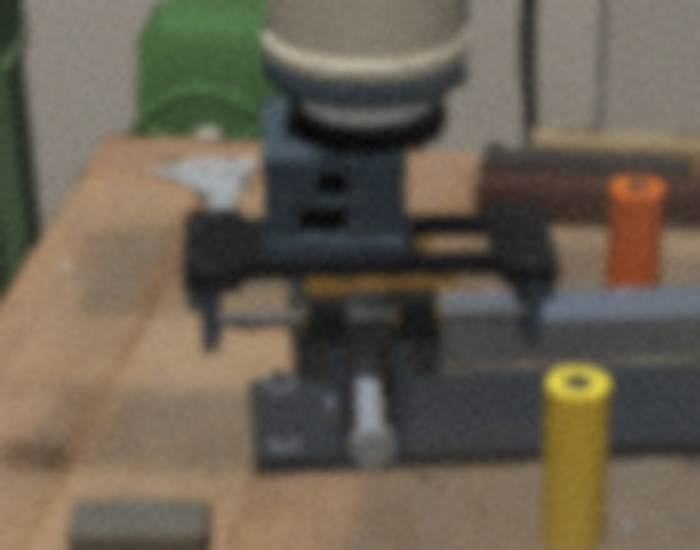

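Request:
move_arm --pt "0.5 0 0 0.6 0 0 0" --pt "0.5 0 0 1.0 0 0 0" --pt "0.5 0 0 0.8 0 0 0" --pt "0.5 0.1 0 0.8 0 0 0" --pt "0.5 0 0 0 0 0 0"

```text
time: 18.42
eef_pos: [0.4797, -0.0705, 0.064]
eef_rot: [[0.993, -0.003, -0.118], [0.118, 0.002, 0.993], [-0.003, -1.0, 0.003]]
force: [2.7, 17.6, -6.2]
opening: 0.0144
```

```bash
python3 st.py|grep -v rot; python3 - <<'E'
from h import *
for n,o in(('side',(240,110)),):
    p=snap(n,n+'15.png');cv2.imwrite('pics/%s15c.png'%n,cv2.resize(p['frame'][o[1]:o[1]+110,o[0]:o[0]+140,::-1],None,fx=5,fy=5,interpolation=2))
E
```

```text
time 18.425
joints [-15.472   29.9365 105.6726   0.1104  44.6073 -22.3254]
eef_pos [ 0.4797 -0.0705  0.064 ]
 [ 0.118   0.0023  0.993 ]
 [-0.003  -1.      0.0027]]
force [ 2.7145 17.6033 -6.216 ]
opening 0.014444908606335054
```

View pics/side15c.png

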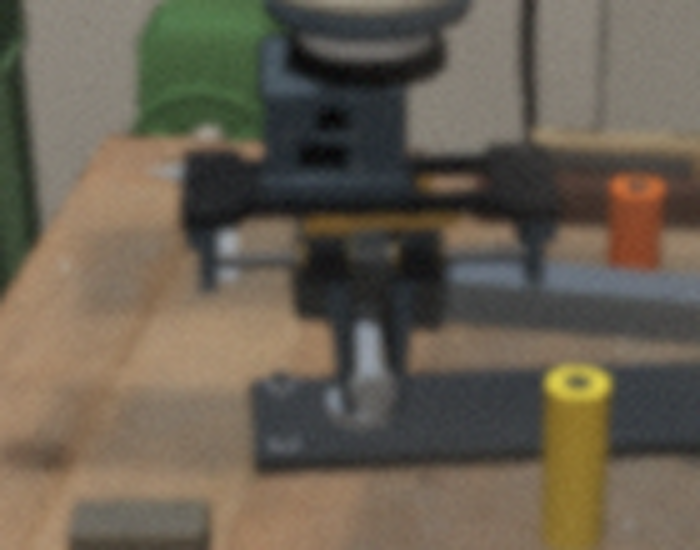

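Request:
move_arm --pt "0.5 0.1 0 0.8 0 0 0" --pt "0.5 0.1 0 0.8 0 0 0" --pt "0.5 0.1 0.1 0.8 0 0 0" --pt "0.5 0.2 0 0.8 0 0 0" --pt "0.5 0.2 0 0.8 0 0 0" --pt "0.5 0.2 0 0.6 0 0 0" --pt "0.5 0 0 0.2 0 0 0" --pt "0.5 0 0 0 0 0 0"

```text
time: 19.48
eef_pos: [0.4884, -0.0692, 0.1115]
eef_rot: [[0.993, -0.004, -0.118], [0.118, 0.003, 0.993], [-0.004, -1.0, 0.003]]
force: [1.6, 16.4, -6.8]
opening: 0.0144
```

```bash
python3 st.py|grep -v rot; python3 - <<'E'
from h import *
for n,o in(('side',(200,110)),('top',(220,120))):
    p=snap(n,n+'16.png');cv2.imwrite('pics/%s16c.png'%n,cv2.resize(p['frame'][o[1]:o[1]+190,o[0]:o[0]+240,::-1],None,fx=3,fy=3,interpolation=2))
E
```

```text
time 19.475
joints [-15.0818  25.8945 102.0518   0.1321  52.3196 -21.9386]
eef_pos [ 0.4884 -0.0692  0.1115]
 [ 0.118   0.003   0.993 ]
 [-0.0036 -1.      0.0034]]
force [ 1.5798 16.4175 -6.8066]
opening 0.014425921733544294
```

View pics/side16c.png

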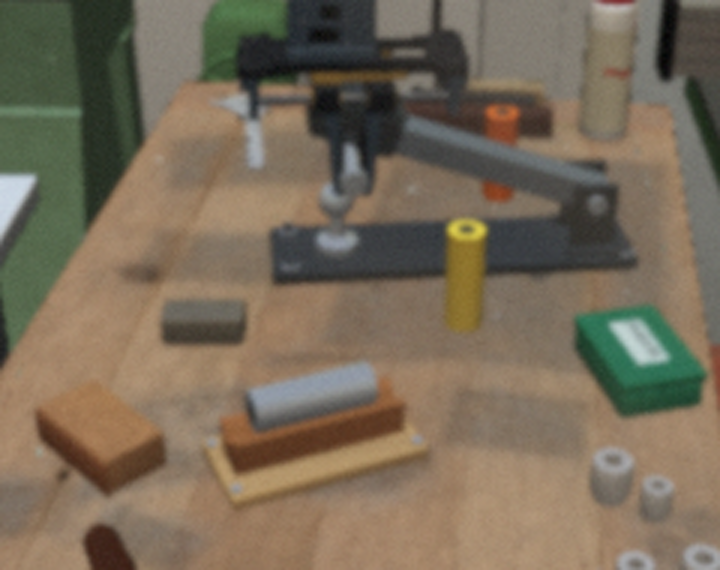

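View pics/top16c.png

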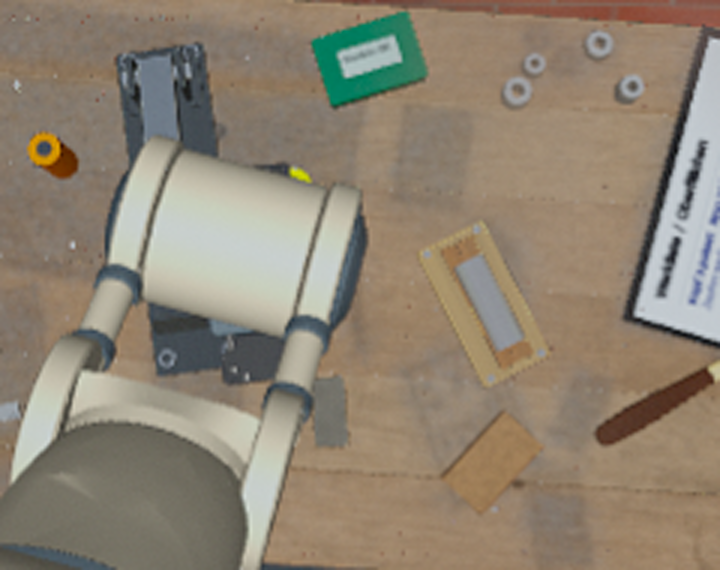

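Request:
move_arm --pt "0.5 0 0 0.1 0 0 0" --pt "0.5 0 0 0 0 0 0" --pt "0.5 0 0 0 0 0 0" --pt "0.5 0 0 0 0 0 0"

```text
time: 20.08
eef_pos: [0.4887, -0.0692, 0.1124]
eef_rot: [[0.993, -0.004, -0.118], [0.118, 0.003, 0.993], [-0.003, -1.0, 0.003]]
force: [3.7, 18.4, -7.6]
opening: 0.0146
```

```bash
python3 st.py|grep -v rot; python3 -c "
from plant import env
print(env.finish_job())"
```

```text
time 20.075
joints [-15.0755  25.8222 101.9819   0.1436  52.4414 -21.9385]
eef_pos [ 0.4887 -0.0692  0.1124]
 [ 0.118   0.003   0.993 ]
 [-0.0032 -1.      0.0034]]
force [ 3.6938 18.3852 -7.5961]
opening 0.014621416772153078
the job is handed in; nothing more can be done
None
```

The job is handed in at 20.1 s. The steel roller lies in the V cradle and the coupler is held about 8 cm above the ball.

- **Roller:** I took it off the drawbar, laid it on its side in the groove and let go. In the last side and top pictures it lies along the groove, about in the middle. The groove sat about 2 mm from where I measured it, so I corrected the placing by contact force before opening the fingers.
- **Latch:** With the drawbar down, I pulled the latch about 13.5 mm by its grip bar. The pull then rose to about 21 N, well above the 8 N spring, so I took that as the end stop. The 0.5 mm short of 14 mm is within measuring error, but I could not read the latch position directly.
- **Coupler:** It came off the ball on the latch bar. The tool has risen 80 mm, which puts the hinge at about 0.35 rad. The gripper is still closed on the bar, with an opening of 14.6 mm on the 15 mm bar, and the arm is still. The outward pull at hand-in was about 18 N, so the latch is still held out.
- **Other things:** No other tool was touched, and the last pictures show them where they were.

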